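# Level the turning stand and flip the drying coasters with the lifter

## Task

The hand-painted coasters lie cork side up on the ribs of the turning stand. First turn the stand's foot knob until the felt board sits level; then, with the lifter, tip every coaster over the step so that it lies flat on the felt board with its painted face up, and finally lay the lifter flat on the cork mat. Keep your fingers off the coasters, leave the board level, and do not disturb the salt shaker.

Things in the scene. Friction and masses are not known exactly. Their poses are not given: they have to be found in the camera images.
- stand: Fixed turning stand of pale wood, 306 mm wide along its y. Origin on the worktop under the step; x points away from the robot, y left, z up. Robot side (x -90 to 0 mm): four lanes with ribs. At x = 0 a 6 mm step leads up to the hinged felt board (top at 28 mm when level), which spans all lanes. Fixed cheeks at the board's ends have level tops at 28 mm: the level board is flush with them.
- ribs_mid (a point): Middle of the ribbed part, level with the rib tops (22 mm above the worktop), stand axes; step 45 mm ahead in x. Four lanes at y = -111, -37, 37, 111 mm, each with two ribs along x, 44 mm clear between them (floor there 12 mm below rib tops, open to the robot), and guides 64 mm apart that rise 6 mm above the ribs. Nubs 4.5 mm high end the ribs, 82 mm before the step.
- board (a joint): Tilt of the grey felt board (rad) about its front edge at the step; 0 is level, negative means that its far edge hangs low. It moves only with the foot knob: board = 0.045 x (foot_knob - 3.75). It starts with its far edge low.
- board_front (a point): Middle of the felt board's front top edge, fixed to the board: x runs back over the board, y left, z out of its top. The felt is 306 mm wide and runs from x = 0 to a rim 12 mm high at x = 91 mm (edges at the sides 10 mm high); fins 4 mm wide, 6 mm high, at y = -74, 0, 74 mm from x = 14 mm back part it into four beds in line with the lanes.
- foot_knob (a joint): Black levelling knob at the stand's left end (x 0, y 210 mm), angle in rad, 0 to 7.5; it grows as the knob is turned clockwise seen from above, which raises the board's far edge. Stays where it is left; turns with less than 0.1 N m. Its grip bar lies along the stand's x at 0.
- foot_knob_grip (a point): Point on the knob's axis at the height to grip its bar. The bar is 14 mm thick, 42 mm long, from 22 mm below to 7 mm above this point; beside it is a free disc top 23 mm below this point; stand axes turned with the knob.
- lifter: Loose lifter (small turner) with dark wooden handle and thin steel blade, 80 g, lying flat on the worktop. Origin under the grip point, in its underside; x points towards the blade tip, z up. Handle 16 mm wide, 20 mm high from the underside, x -50 to +34 mm; neck 10 mm wide to x = 64 mm (up to 7.5 mm high); flat blade 34 mm wide, 2.5 mm thick, in the plane of the underside, x 52 to 110 mm.
- lifter_tip (a point): Underside of the blade's front edge, middle: 110 mm ahead of the lifter's origin, axes as the lifter.
- mat: Fixed cork mat 240 x 140 x 4 mm on the worktop, long side along its x; origin in the middle of its underside.
- coaster_1: Coaster 60 x 60 x 8 mm, 60 g, cork on one side and white ceramic with a painted blue disc on the other (may be absent). Origin in the middle of the painted face; z points towards the cork side (z up: cork up). Starts cork up on the ribs of its own lane, far edge 2 to 12 mm short of the step.
- coaster_1_mid (a point): Centre of coaster_1, halfway through its thickness.
- coaster_2: Coaster 60 x 60 x 8 mm, 60 g, cork on one side and white ceramic with a painted yellow disc on the other (may be absent). Origin in the middle of the painted face; z points towards the cork side (z up: cork up). Starts cork up on the ribs of its own lane, far edge 2 to 12 mm short of the step.
- coaster_2_mid (a point): Centre of coaster_2, halfway through its thickness.
- coaster_3: Coaster 60 x 60 x 8 mm, 60 g, cork on one side and white ceramic with a painted green disc on the other (may be absent). Origin in the middle of the painted face; z points towards the cork side (z up: cork up). Starts cork up on the ribs of its own lane, far edge 2 to 12 mm short of the step.
- coaster_3_mid (a point): Centre of coaster_3, halfway through its thickness.
- coaster_4: Coaster 60 x 60 x 8 mm, 60 g, cork on one side and white ceramic with a painted terracotta disc on the other (may be absent). Origin in the middle of the painted face; z points towards the cork side (z up: cork up). Starts cork up on the ribs of its own lane, far edge 2 to 12 mm short of the step.
- coaster_4_mid (a point): Centre of coaster_4, halfway through its thickness.
- shaker: Small salt shaker with a grey cap, 44 mm across, 90 mm high, standing beside the stand's right end; not part of the job. Origin under its middle.
Mind the look-alikes: they are no part of the job. What is meant by the lifter is not turquoise, and is the larger of those in its own colour.

How it is judged:
On the way:
1. the felt board has been turned level while every coaster is still cork side up on its ribs (value of joint board between -0.025 and 0.025 rad and angle between each of coaster_1, coaster_2, coaster_3, coaster_4's own z axis and vertical below 0.3 rad), for 0.2 s.
At the end, for the whole second after the job is handed in: Board within 0.025 rad of level; every coaster present painted face up within 0.09 rad of flat on the felt board, its centre 12 to 66 mm behind the front edge, not stacked, at rest; the lifter lies flat and released on the cork mat, its origin within 100 mm along and 55 mm across the mat's middle (value of joint board between -0.025 and 0.025 rad and angle between each of coaster_1, coaster_2, coaster_3, coaster_4's own z axis and vertical above 3.05 rad and x of coaster_1_mid in the frame of board_front between 0.012 and 0.066 m and z of coaster_1_mid in the frame of board_front between 0.001 and 0.007 m and y of coaster_1_mid in the frame of board_front between -0.13 and 0.13 m and linear speed of each of coaster_1, coaster_2, coaster_3, coaster_4, lifter below 0.02 m/s and x of coaster_2_mid in the frame of board_front between 0.012 and 0.066 m and z of coaster_2_mid in the frame of board_front between 0.001 and 0.007 m and y of coaster_2_mid in the frame of board_front between -0.13 and 0.13 m and x of coaster_3_mid in the frame of board_front between 0.012 and 0.066 m and z of coaster_3_mid in the frame of board_front between 0.001 and 0.007 m and y of coaster_3_mid in the frame of board_front between -0.13 and 0.13 m and x of coaster_4_mid in the frame of board_front between 0.012 and 0.066 m and z of coaster_4_mid in the frame of board_front between 0.001 and 0.007 m and y of coaster_4_mid in the frame of board_front between -0.13 and 0.13 m and x of lifter in the frame of mat between -0.1 and 0.1 m and y of lifter in the frame of mat between -0.055 and 0.055 m and z of lifter in the frame of mat below 0.012 m and angle between lifter's own z axis and vertical below 0.15 rad); the robot touches nothing.
It fails at once if the fingers touch a coaster (contact force between the fingers and coaster_1 above 0.5 N or contact force between the fingers and coaster_2 above 0.5 N or contact force between the fingers and coaster_3 above 0.5 N or contact force between the fingers and coaster_4 above 0.5 N).
It fails at once if the salt shaker is shifted or tipped (distance of shaker from where it was at the start of the episode above 0.03 m or angle between shaker's own z axis and vertical above 0.5 rad).
Of coaster_1, coaster_2, coaster_3, coaster_4 only 3 to 4 are there at a start; the rules pass over those that are not, and their reading is None.
At some moment in a run one of lifter, coaster_1, coaster_2, coaster_3, coaster_4 may be knocked a few centimetres aside while the robot is not near it.
It also fails if it takes over 200 s, if anything falls off the work surface, if the arm or the gripper's body presses on something with over 40 N, if the wrist force passes 120 N, or if a joint passes its speed limit or range.

## Robot

A 7-joint arm with a two-finger parallel gripper is mounted at the origin on a cart in front of the work surface, level with it; the furniture and walls round the work are solid. World frame = base frame: x ahead of the robot, y to its left, z up, the work surface at z = 0. Lengths are in m, angles in rad, forces in N, time in s.
With the tool pointing down it reaches from about 0.425 to 0.825 m from the base axis. Payload 3.6 kg.
Tool frame: the origin (TCP) lies midway between the tips of the shut fingers; the grasp point (between the pads) lies 19 mm behind it; z points along the fingers, y is the line along which they close (so a half turn about z gives the same grasp; the last joint's range is limited). The gripper opens to 93 mm and grips with 3 to 60 N. Pads are 15 mm wide; open, the fingers measure 128 mm over their backs; the gripper's body (75 mm by 188 mm) begins 65 mm behind the grasp point.
Start: joints at [-1.216, 0.615, -0.013, 1.423, 0.008, 1.103, -0.04], TCP at [0.242, 0.603, 0.219] pointing down, gripper open.
Joint ranges: [-3.12, 3.12], [-0.3, 2.06], [-1.34, 1.32], [0.26, 2.42], [-1.36, 4.5], [0.01, 1.98], [-2.84, 2.84]. Speed limits (rad/s): [2.79, 2.79, 3.14, 3.14, 3.14, 3.14, 3.14].

## Interface

Orientations are given as a rotation vector (axis times angle).
In Python, from rig import ctrl gives the robot as it stands.
- The arm moves only by the tool apply_moves, never from a script. Its argument "moves" is a list of rows, each a list of 3 entries, a list of its own where there are three numbers: the shift along the world's x, y, z in m, then the turn, a rotation vector about the world's x, y, z in degrees, then the closure, from 0 (fully open) to 1 (shut). In form: [[[dx, dy, dz], [wx, wy, wz], hand], ...]. A call has 1 to 10 rows; each row shifts and turns the commanded pose from where the row before left it; what a row does not reach is not made up. A row lasts 1/8 s, in which the tool goes at most 62.5 mm and 10.7 degrees, less where a joint would pass 70% of its speed; a pose out of reach is approached as far as the arm can. A call is refused whole if a number of a shift passes 0.0625 or a number of a turn 10.7, either way. A call with a gripper value outside its range is refused whole. The fingers move at their own pace and stop on an object; the grip force is fixed at half the most. Time passes only in rows, so rows that do not move let the fingers close. It gives the time, the measured TCP pose, the force, the opening and the grip force at its end, in the units of the state.
- ctrl.state(): the state, without advancing time (a new reading comes with each control period).
- ctrl.snapshot(name): name is "scene" or "top"; returns a dict with "frame" (420x560x3 uint8, red, green, blue), "camera_matrix" (3x3 intrinsics, pixels), "k1" (the pictures are not rectified: a ray, as slopes to the right and down, at radius r is drawn at 1 + k1 r^2 times it, then the intrinsics apply), "cam_to_world" (4x4, takes a point from camera to world coordinates). Camera axes: x right, y up, looking along -z (the intrinsics and any distortion apply to the point x, -y, -z); pixel columns grow to the right and rows downward; lengths in m; the calibration is good to about 2 mm. A picture is of the moment at which its call begins. There is no depth.
- ctrl.finish_job(): hands the job in; it is judged then, once.
The state is a dict: "time_s": time; "joints": joint angles; "qd": joint speeds; "joint_efforts": joint torques, N m; "tool_pos": TCP position; "tcp_rot": TCP orientation; "ft_force": force on the tool from outside, world axes, zero at the start; "moment": the same for the moment, N m; "width": finger opening in m; "grasp_force": force on a finger pad.
Only numpy, scipy, OpenCV 4.12 (cv2) and the standard library are available. Lean on these libraries where they do the work, as an engineer would, in place of code of your own. Each camera call takes 0.05 s, during which the arm holds its last target. There are 200 camera calls.

## Working session

There is one attempt and no reset: what is moved stays moved. The work goes in short steps, Python scripts to look and compute and a tool call to move; the robot and the scene stay as the last step left them, time stands still between calls to the robot, and variables do not carry over. Pictures are saved under pics/ and viewed, at most 14 in all, crops included, and the job is handed in when it is done.

Besides the shell and the picture viewer there is one more tool, called after ">>>" as name(argument=value, ...) on one line, values as JSON. apply_moves: Moves the arm, as the interface text tells. Its arguments: {"type":"object","properties":{"moves":{"type":"array","items":{"type":"array"}}},"required":["moves"]}

```bash
mkdir -p pics; cat > h.py <<'E'
import numpy as np,cv2,sys
from rig import ctrl
from scipy.spatial.transform import Rotation as R
def snap(n):
    s=ctrl.snapshot(n); return s
def save(s,p,crop=None,scale=1):
    f=s["frame"][:,:,::-1]
    if crop: f=f[crop[1]:crop[3],crop[0]:crop[2]]
    if scale!=1: f=cv2.resize(f,None,fx=scale,fy=scale,interpolation=cv2.INTER_CUBIC)
    cv2.imwrite(p,f)
def ray(s,u,v):
    K=np.array(s["camera_matrix"]);k=s["k1"]
    d=cv2.undistortPoints(np.array([[[u,v]]],float),K,np.array([k,0,0,0.])).ravel()
    T=np.array(s["cam_to_world"])
    return T[:3,3],T[:3,:3]@np.array([d[0],-d[1],-1])
def onz(s,u,v,z):
    o,d=ray(s,u,v); return o+d*(z-o[2])/d[2]
def proj(s,P):
    T=np.array(s["cam_to_world"]);P=np.atleast_2d(P)
    c=(P-T[:3,3])@T[:3,:3]; x=c[:,0]/-c[:,2];y=-c[:,1]/-c[:,2]
    r=1+s["k1"]*(x*x+y*y);K=np.array(s["camera_matrix"])
    return np.c_[K[0,0]*x*r+K[0,2],K[1,1]*y*r+K[1,2]]
def st():
    t=ctrl.state();print("t",round(t["time_s"],2),"pos",np.round(t["tool_pos"],4),"rot",np.round(t["tcp_rot"],3),"F",np.round(t["ft_force"],1),"w",round(t["width"],4),"g",round(t["grasp_force"],1),"q",np.round(t["joints"],2));return t
E
python3 - <<'E'
from h import *
for n in("scene","top"):
    s=snap(n);save(s,f"pics/{n}0.png");print(n,np.round(s["cam_to_world"],3).tolist(),s["camera_matrix"],s["k1"])
st()
E
```

```text
scene [[0.66, 0.527, -0.535, -0.289], [-0.751, 0.462, -0.471, -0.693], [-0.001, 0.713, 0.701, 1.171], [0.0, 0.0, 0.0, 1.0]] [[537.95453827   0.         279.10927879]
 [  0.         537.95453827 217.70830528]
 [  0.           0.           1.        ]] -0.13223637754667386
top [[-0.021, 0.989, -0.15, 0.352], [-1.0, -0.022, -0.002, 0.05], [-0.006, 0.149, 0.989, 1.429], [0.0, 0.0, 0.0, 1.0]] [[462.71445677   0.         274.74575067]
 [  0.         462.71445677 198.29623311]
 [  0.           0.           1.        ]] 0.04459908827524514
t 0.1 pos [0.2413 0.6028 0.2176] rot [-5.940e-01 -3.084e+00  3.000e-03] F [ 0.2 -0.2 -0.6] w 0.0929 g 0.0 q [-1.22  0.62 -0.01  1.42  0.01  1.1  -0.04]
```

View pics/scene0.png

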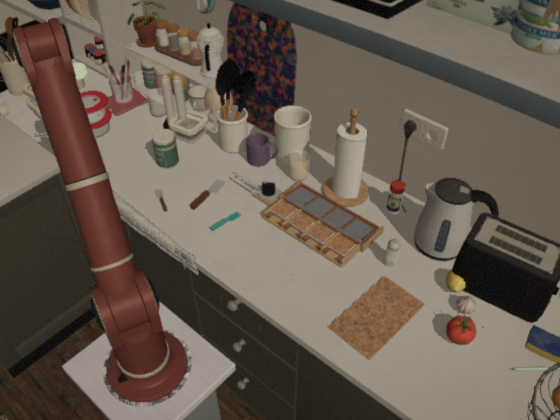

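View pics/top0.png

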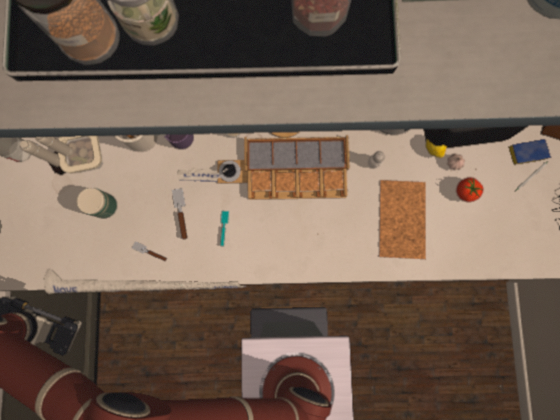

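Scene view: dark-handled lifter at (205,195), a smaller brown one at (162,200), and a turquoise one at (225,221). In the top view these are (181,215), (150,252) and (224,228). The stand is at (298,167) in the top view, the mat at (403,219), the shaker at (378,158) and the knob at (229,171). I choose the larger brown one and will check it in a crop.

```bash
python3 - <<'E'
from h import *
a=snap("top")["frame"][120:280,120:440,::-1]; a=cv2.resize(a,None,fx=2.5,fy=2.5,interpolation=cv2.INTER_CUBIC)[:400]
cv2.imwrite("pics/c1.png",a[:, :800])
s=snap("scene");save(s,"pics/c2.png",(140,150,400,340),3)
cv2.imwrite("pics/c2.png",cv2.imread("pics/c2.png")[:600,:800])
E
```

```text
(no output)
```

View pics/c1.png

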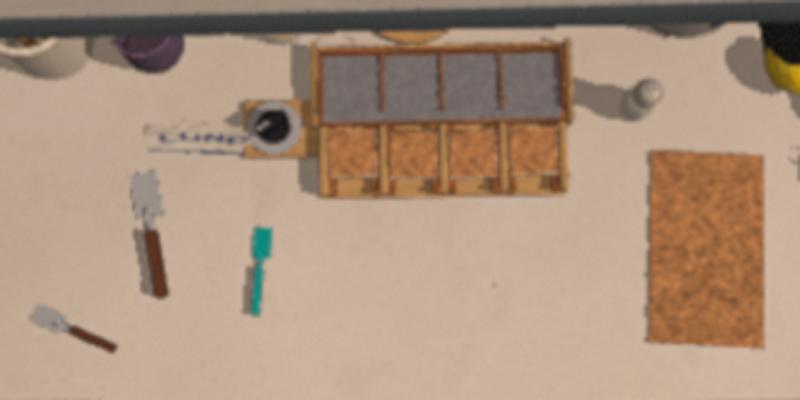

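View pics/c2.png

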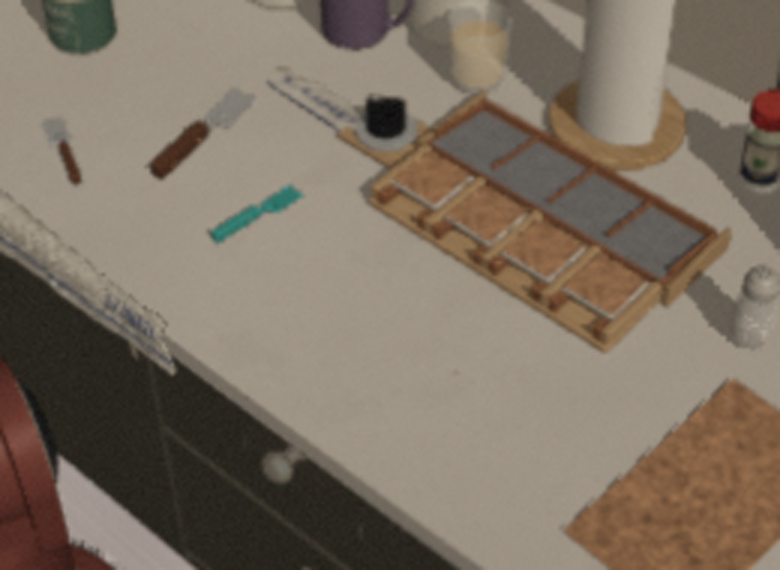

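Clear: the larger brown lifter's handle is at crop (155,262) with its blade at (146,195). All four lanes hold coasters, cork side up. Now I'll measure.

```bash
cat > m.py <<'E'
from h import *
s=snap("top");f=s["frame"].copy();hsv=cv2.cvtColor(f,cv2.COLOR_RGB2HSV)
def comp(mask,x0,y0,x1,y1):
    m=np.zeros(mask.shape,np.uint8);m[y0:y1,x0:x1]=mask[y0:y1,x0:x1]
    n,l,stt,c=cv2.connectedComponentsWithStats(m.astype(np.uint8))
    k=1+np.argmax(stt[1:,4]);return l==k
def rect(m,z):
    v,u=np.nonzero(m);P=np.array([onz(s,a,b,z)[:2] for a,b in zip(u,v)])
    (c,sz,a)=cv2.minAreaRect((P*1000).astype(np.float32));d=np.linalg.svd(P-P.mean(0))[2][0]
    return np.round(P.mean(0),4),np.round(c,1),np.round(sz,1),round(a,1),np.round(d,3)
H,S,V=[hsv[:,:,i].astype(int) for i in range(3)]
for n,m,b,z in[("handle",(V<125)&(S>80),(165,200,195,245),.02),
  ("blade",(S<45)&(V>100)&(V<205),(165,185,195,213),.0025),
  ("felt",(S<60)&(V<150),(244,135,352,175),.024),
  ("mat",(S>95)&(V>90),(370,170,435,265),.004),
  ("knob",(V<60),(212,155,245,185),.05)]:
    mm=comp(m,*b);print(n,mm.sum(),*rect(mm,z))
def P(u,v,z):print((u,v),np.round(onz(s,120+u/2.5,120+v/2.5,z)*1000,1))
for p in[(322,123,28),(566,123,28),(320,196,28),(567,194,28),(146,170,2),(152,230,15),(160,297,15),(273,127,0)]:P(p[0],p[1],p[2]/1000)
E
python3 m.py
```

```text
handle 147 [0.4883 0.3387] [488.8 338.7] [82.  16.5] 9.9 [-0.985 -0.173]
blade 208 [0.5731 0.3548] [569.  354.1] [71.9 32.5] 9.0 [-0.987 -0.158]
felt 2174 [ 0.6998 -0.0157] [700.6 -16.5] [289.6  79.8] 88.7 [-0.007 -1.   ]
mat 3557 [ 0.4937 -0.3375] [ 495.  -336.8] [139.2 238.7] 85.9 [-0.998  0.067]
knob 105 [0.6497 0.1903] [648.8 192.6] [33.5 34.3] 89.5 [-0.994  0.113]
(322, 123) [656.2 132.1  28. ]
(566, 123) [ 649.3 -169.1   28. ]
(320, 196) [565.  135.7  28. ]
(567, 194) [ 560.8 -166.4   28. ]
(146, 170) [606.7 354.4   2. ]
(152, 230) [529.3 343.5  15. ]
(160, 297) [446.8 333.   15. ]
(273, 127) [658.5 195.5   0. ]
```

```bash
python3 - <<'E'
from h import *
t=snap("top")["frame"][:,:,::-1];s=snap("scene")["frame"][:,:,::-1]
z=lambda a,k:cv2.resize(a,None,fx=k,fy=k,interpolation=cv2.INTER_CUBIC)
# top (210..250,150..190)x10 | scene (240..280,165..205)x10 ; below: scene stand
a=np.hstack([z(t[150:190,210:250],10),z(s[170:210,245:285],10)])
cv2.imwrite("pics/k.png",a)
E
```

```text
(no output)
```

View pics/k.png

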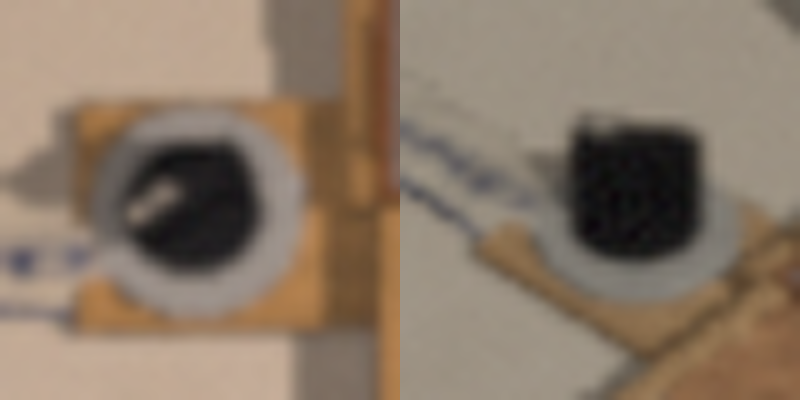

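The grip bar is visible, its pale mark at the end pointing left/down in the top view (about azimuth 127°). The disc centre is at top (230.0,171.2) and scene (269,193.5). I'll triangulate the height.

```bash
cat >> h.py <<'E'
def tri(s1,p1,s2,p2):
    A=np.zeros((3,3));b=np.zeros(3)
    for s,p in((s1,p1),(s2,p2)):
        o,d=ray(s,*p);d/=np.linalg.norm(d);M=np.eye(3)-np.outer(d,d);A+=M;b+=M@o
    X=np.linalg.solve(A,b);return X,proj(s1,X)-p1,proj(s2,X)-p2
E
python3 - <<'E'
from h import *
t=snap("top");s=snap("scene")
print("disc",tri(t,(230.0,171.2),s,(269,193.5)))
print("mark",tri(t,(225.4,170.0),s,(264.7,183.0)))
for n,p in dict(towelbase=(345,190),towelL=(325,200),cup=(300,178),shaker=(391,263)).items():print(n,np.round(onz(s,*p,0),3))
def c2(u,v):return (140+u/3,150+v/3)
# stand corners front left/right at scene & top
print("frontL",tri(t,(120+320/2.5,120+196/2.5),s,c2(372,202)))
print("frontR",tri(t,(120+567/2.5,120+194/2.5),s,c2(606,350)))
print("backL top",tri(t,(120+315/2.5,120+42/2.5),s,c2(483,95)))
print("backR top",tri(t,(120+570/2.5,120+40/2.5),s,c2(728,232)))
for z in(.02,.04,.06):print(np.round(onz(t,230.0,171.2,z),4))
print("shaker top",np.round(onz(t,120+640/2.5,120+102/2.5,.05),3))
E
```

```text
disc (array([0.65799738, 0.19024646, 0.00713183]), array([[ 0.6504037 , -0.74347802]]), array([[-0.94823921,  0.1338883 ]]))
mark (array([0.65190202, 0.20071768, 0.05019708]), array([[ 0.40554474, -0.46577399]]), array([[-0.58444248,  0.08210169]]))
towelbase [0.844 0.018 0.   ]
towelL [0.762 0.037 0.   ]
cup [0.793 0.168 0.   ]
shaker [ 0.676 -0.27   0.   ]
frontL (array([ 0.57240725,  0.13501797, -0.00200867]), array([[ 0.7984459 , -0.91651495]]), array([[-1.21102   ,  0.15824912]]))
frontR (array([ 0.56617137, -0.17190151,  0.00523399]), array([[ 0.60992353, -0.65693238]]), array([[-0.95904561,  0.1914457 ]]))
backL top (array([0.76266635, 0.13967251, 0.01898233]), array([[ 0.10332257, -0.1190401 ]]), array([[-0.1482058 ,  0.02799665]]))
backR top (array([ 0.75753748, -0.18084171,  0.02369897]), array([[ 0.47023911, -0.49979344]]), array([[-0.6814696 ,  0.17292177]]))
[0.6529 0.191  0.02  ]
[0.6486 0.189  0.04  ]
[0.6444 0.187  0.06  ]
shaker top [ 0.669 -0.256  0.05 ]
```

>>> apply_moves(moves=[[[0.041,-0.041,-0.005],[0,0,-3],0],[[0.041,-0.041,-0.005],[0,0,-3],0],[[0.041,-0.041,-0.005],[0,0,-3],0],[[0.041,-0.041,-0.005],[0,0,-3],0],[[0.041,-0.041,-0.005],[0,0,-3],0],[[0.041,-0.041,-0.005],[0,0,-3],0],[[0.041,-0.041,-0.005],[0,0,-3],0],[[0.041,-0.041,-0.005],[0,0,-4],0],[[0.041,-0.041,-0.005],[0,0,-3],0],[[0.041,-0.041,-0.005],[0,0,-3],0]])

```text
time_s: 1.7
tool_pos: [0.6528, 0.1923, 0.1687]
tcp_rot: [1.399, 2.813, 0.001]
ft_force: [-0.1, 0.7, -0.8]
width: 0.093
grasp_force: 0.0
```

>>> apply_moves(moves=[[[0,0,0],[0,0,0],0],[[0,0,0],[0,0,0],0]])

```text
time_s: 1.95
tool_pos: [0.6511, 0.1942, 0.1684]
tcp_rot: [-1.396, -2.813, -0.001]
ft_force: [0.2, 1.4, 0.5]
width: 0.0931
grasp_force: 0.0
```

```bash
cat >> h.py <<'E'
def pose():
    t=st();M=R.from_rotvec(t["tcp_rot"]).as_matrix()
    print("yaz",round(np.degrees(np.arctan2(M[1,1],M[0,1])),1),"zax",np.round(M[:,2],3));return t,M
E
python3 -c "
from h import *
pose()"
```

```text
t 1.95 pos [0.6511 0.1942 0.1684] rot [-1.396e+00 -2.813e+00 -1.000e-03] F [0.2 1.4 0.5] w 0.0931 g 0.0 q [-0.39  0.71  0.14  1.39 -0.1   1.05  0.41]
yaz 37.2 zax [-0.001  0.001 -1.   ]
```

>>> apply_moves(moves=[[[0,-0.003,-0.03],[0,0,0],0],[[0,0,-0.03],[0,0,0],0],[[0,0,-0.03],[0,0,0],0],[[0,0,-0.025],[0,0,0],0],[[0,0,-0.015],[0,0,0],0],[[0,0,-0.01],[0,0,0],0],[[0,0,0],[0,0,1],0.9]])

```text
time_s: 2.82
tool_pos: [0.6512, 0.191, 0.0285]
tcp_rot: [-1.37, -2.827, 0.0]
ft_force: [-0.3, -0.8, 0.5]
width: 0.0874
grasp_force: 0.0
```

>>> apply_moves(moves=[[[0,0,0],[0,0,0],0.9],[[0,0,0],[0,0,0],0.9],[[0,0,0],[0,0,0],0.9],[[0,0,0],[0,0,0],0.9]])

```text
time_s: 3.32
tool_pos: [0.6516, 0.1904, 0.0289]
tcp_rot: [1.373, 2.826, 0.0]
ft_force: [-0.1, -0.3, -0.3]
width: 0.0476
grasp_force: 0.0
```

>>> apply_moves(moves=[[[0,0,0],[0,0,0],0.9],[[0,0,0],[0,0,0],0.9],[[0,0,0],[0,0,0],0.9],[[0,0,0],[0,0,0],0.9],[[0,0,0],[0,0,0],0.9]])

```text
time_s: 3.95
tool_pos: [0.6557, 0.1947, 0.0289]
tcp_rot: [1.367, 2.822, 0.016]
ft_force: [7.9, 5.5, -7.3]
width: 0.0137
grasp_force: 30.0
```

>>> apply_moves(moves=[[[0.0045,0.004,0],[0,0,0],0.9],[[0,0,0],[0,0,-8],0.9],[[0,0,0],[0,0,-10],0.9],[[0,0,0],[0,0,-10],0.9],[[0,0,0],[0,0,-10],0.9],[[0,0,0],[0,0,-10],0.9],[[0,0,0],[0,0,-10],0.9],[[0,0,0],[0,0,-10],0.9],[[0,0,0],[0,0,-10],0.9],[[0,0,0],[0,0,0],0.9]])

```text
time_s: 5.2
tool_pos: [0.6622, 0.1947, 0.0289]
tcp_rot: [2.84, 1.328, 0.019]
ft_force: [11.8, 0.6, -8.3]
width: 0.0139
grasp_force: 30.0
```

```bash
python3 -c "
from h import *
pose()"
```

```text
t 5.2 pos [0.6622 0.1947 0.0289] rot [2.84  1.328 0.019] F [11.8  0.6 -8.3] w 0.0139 g 30.0 q [-0.57  0.92  0.48  1.49 -0.5   0.84 -0.62]
yaz -39.9 zax [ 0.014 -0.001 -1.   ]
```

>>> apply_moves(moves=[[[0.004,0,0],[0,0,-8],0.9],[[0,0,0],[0,0,-10],0.9],[[0,0,0],[0,0,-10],0.9],[[0,0,0],[0,0,-10],0.9],[[0,0,0],[0,0,-10],0.9],[[0,0,0],[0,0,-10],0.9],[[0,0,0],[0,0,-10],0.9],[[0,0,0],[0,0,-10],0.9],[[0,0,0],[0,0,-8],0.9],[[0,0,0],[0,0,0],0.9]])

```text
time_s: 6.45
tool_pos: [0.6631, 0.1878, 0.0289]
tcp_rot: [2.98, -0.971, 0.015]
ft_force: [5.5, -7.0, -5.6]
width: 0.0137
grasp_force: 30.0
```

```bash
python3 -c "
from h import *
pose()"
```

```text
t 6.45 pos [0.6631 0.1878 0.0289] rot [ 2.98  -0.971  0.015] F [ 5.5 -7.  -5.6] w 0.0137 g 30.0 q [-0.73  1.03  0.85  1.49 -0.85  1.01 -1.86]
yaz -126.1 zax [ 0.007 -0.01  -1.   ]
```

>>> apply_moves(moves=[[[0,0,0],[0,0,0],0],[[0,0,0],[0,0,0],0],[[0,0,0],[0,0,0],0],[[0,0,0.03],[0,0,0],0],[[0,0,0.04],[0,0,0],0],[[-0.03,0.02,0.04],[0,0,10],0],[[-0.04,0.03,0.04],[0,0,10],0],[[-0.04,0.03,0],[0,0,10],0],[[-0.04,0.03,0],[0,0,10],0],[[-0.02,0.03,0],[0,0,10],0]])

```text
time_s: 7.7
tool_pos: [0.4881, 0.3356, 0.178]
tcp_rot: [-3.114, -0.4, 0.003]
ft_force: [0.8, 0.1, -0.1]
width: 0.0927
grasp_force: 0.0
```

```bash
python3 - <<'E'
from h import *
pose()
t=snap("top");s=snap("scene")
z=lambda f,c,k:cv2.resize(f[c[1]:c[3],c[0]:c[2],::-1],None,fx=k,fy=k,interpolation=cv2.INTER_CUBIC)
a=z(s["frame"],(240,165,390,265),5)[:, :750]; b=z(t["frame"],(210,130,360,200),5)
cv2.imwrite("pics/lv.png",cv2.resize(np.vstack([a,b]),None,fx=.7,fy=.7,interpolation=cv2.INTER_AREA))
E
```

```text
t 7.7 pos [0.4881 0.3356 0.178 ] rot [-3.114e+00 -4.000e-01  3.000e-03] F [ 0.8  0.1 -0.1] w 0.0927 g 0.0 q [-1.1   0.68  0.79  1.67 -0.55  1.03 -1.45]
yaz -75.4 zax [-0.002  0.001 -1.   ]
```

View pics/lv.png

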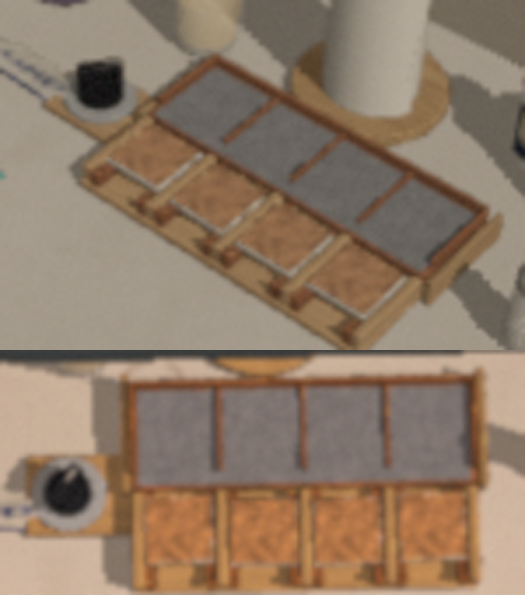

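Top and scene views show the board raised, flush with the cheek at scene crop (490,215). The bar is now at azimuth 144°, so θ = 3.75. Next I'll check the rim height and the lifter's handle in the scene view.

```bash
python3 - <<'E'
from h import *
t=snap("top");s=snap("scene")
print("rimR",tri(t,(344.9,137.1),s,(379.1,224.4)))
print("rimL",tri(t,(210+127/3.5,130+25/3.5),s,(240+213/3.5,165+57/3.5)))
f=s["frame"];hsv=cv2.cvtColor(f,cv2.COLOR_RGB2HSV).astype(int)
m=((hsv[:,:,2]<125)&(hsv[:,:,1]>80)).astype(np.uint8);m[:170]=0;m[215:]=0;m[:,:180]=0;m[:,240:]=0
n,l,q,c=cv2.connectedComponentsWithStats(m)
for k in range(1,n):
    if q[k,4]>20:
        v,u=np.nonzero(l==k);P=np.array([onz(s,a,b,.012)[:2] for a,b in zip(u,v)]);d=np.linalg.svd(P-P.mean(0))[2][0]
        print(q[k],P.mean(0),d)
E
```

```text
rimR (array([ 0.75185332, -0.16984711,  0.0330794 ]), array([[ 0.56085496, -0.59731301]]), array([[-0.81203719,  0.20379858]]))
rimL (array([0.76045252, 0.13856194, 0.02268794]), array([[ 0.10169403, -0.11715418]]), array([[-0.14582086,  0.02754087]]))
[190 191  19  18 141] [0.48871593 0.33291609] [-0.97815871 -0.20785943]
```

>>> apply_moves(moves=[[[0.009,0.003,-0.03],[0,0,-4.5],0],[[0,0,-0.04],[0,0,0],0],[[0,0,-0.04],[0,0,0],0],[[0,0,-0.03],[0,0,0],0],[[0,0,-0.02],[0,0,0],0],[[0,0,-0.01],[0,0,0],0],[[0,0,-0.004],[0,0,0],0],[[0,0,0],[0,0,0],0],[[0,0,0],[0,0,0],0.9],[[0,0,0],[0,0,0],0.9]])

```text
time_s: 9.15
tool_pos: [0.5003, 0.337, 0.0043]
tcp_rot: [-3.13, -0.265, -0.002]
ft_force: [0.2, 0.1, 0.5]
width: 0.0777
grasp_force: 0.0
```

>>> apply_moves(moves=[[[0,0,0],[0,0,0],0.9],[[0,0,0],[0,0,0],0.9],[[0,0,0],[0,0,0],0.9],[[0,0,0],[0,0,0],0.9],[[0,0,0],[0,0,0],0.9],[[0,0,0],[0,0,0],0.9],[[0,0,0],[0,0,0],0.9],[[0,0,0],[0,0,0],0.9]])

```text
time_s: 10.15
tool_pos: [0.5, 0.3368, 0.0037]
tcp_rot: [-3.13, -0.265, -0.0]
ft_force: [-0.0, 0.7, -0.5]
width: 0.0158
grasp_force: 30.0
```

```bash
python3 -c "
from h import *
pose()"
```

```text
t 10.15 pos [0.5    0.3368 0.0037] rot [-3.13  -0.265 -0.   ] F [-0.   0.7 -0.5] w 0.0158 g 30.0 q [-0.99  0.91  0.63  1.76 -0.77  0.73 -1.35]
yaz -80.3 zax [ 0.  0. -1.]
```

>>> apply_moves(moves=[[[0,0,0.03],[0,0,0],0.9],[[0,0,0.04],[0,0,0],0.9],[[-0.01,-0.03,0.03],[0,0,-3],0.9],[[-0.01,-0.035,0],[0,0,-3],0.9],[[-0.01,-0.035,0],[0,0,-3],0.9],[[-0.01,-0.035,0],[0,0,-2],0.9],[[-0.009,-0.035,0],[0,0,0],0.9],[[0,-0.035,0],[0,0,0],0.9],[[0,-0.035,0],[0,0,0],0.9],[[0,0,0],[0,0,0],0.9]])

```text
time_s: 11.4
tool_pos: [0.451, 0.0935, 0.1042]
tcp_rot: [3.14, -0.046, 0.001]
ft_force: [0.2, 0.5, -0.2]
width: 0.0157
grasp_force: 30.0
```

```bash
python3 - <<'E'
from h import *
pose()
s=snap("scene");t=snap("top")
z=lambda f,c,k:cv2.resize(f[c[1]:c[3],c[0]:c[2],::-1],None,fx=k,fy=k,interpolation=cv2.INTER_CUBIC)
cv2.imwrite("pics/l1.png",np.hstack([z(s["frame"],(200,160,300,260),4),z(t["frame"],(220,140,320,240),4)]))
E
```

```text
t 11.4 pos [0.451  0.0935 0.1042] rot [ 3.14e+00 -4.60e-02  1.00e-03] F [ 0.2  0.5 -0.2] w 0.0157 g 30.0 q [-0.76  0.61  0.77  2.1  -0.67  0.69 -1.14]
yaz -91.7 zax [ 0.001 -0.001 -1.   ]
```

View pics/l1.png

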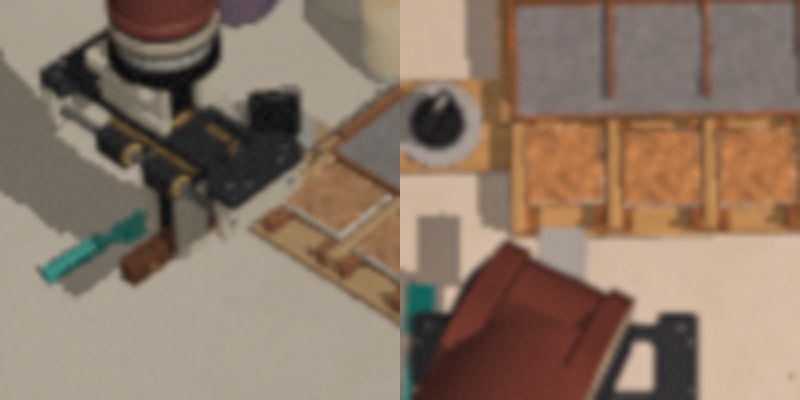

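```bash
python3 - <<'E'
from h import *
t=snap("top")
print("tip",onz(t,260.6,197.0,.102))
f=t["frame"];hsv=cv2.cvtColor(f,cv2.COLOR_RGB2HSV).astype(int)
# blade mask
sub=hsv[190:225,248:275];m=(sub[:,:,1]<40)&(sub[:,:,2]>110)&(sub[:,:,2]<190)
for r in range(4,20):
    c=np.nonzero(m[r])[0];print(190+r,(248+c.min(),248+c.max(),len(c)) if len(c) else None,end=" ")
for n,p in dict(c1L=(528,128),c1R=(604,128),c1Lb=(530,205),c1Rb=(602,205),c2L=(626,130),c2R=(700,130)).items():print(n,np.round(onz(t,220+(p[0]-400)/4,140+p[1]/4,.03),4))
# cork mask per lane, column extents & row extents
cork=((hsv[:,:,1]>110)&(hsv[:,:,0]<16)&(hsv[:,:,2]>130)).astype(np.uint8)
E
```

```text
tip [0.557012   0.09460879 0.102     ]
194 None 195 None 196 None 197 None 198 (np.int64(255), np.int64(264), 10) 199 (np.int64(255), np.int64(264), 10) 200 (np.int64(254), np.int64(264), 11) 201 (np.int64(254), np.int64(264), 11) 202 (np.int64(254), np.int64(264), 11) 203 (np.int64(254), np.int64(264), 11) 204 (np.int64(254), np.int64(264), 11) 205 (np.int64(255), np.int64(264), 10) 206 (np.int64(258), np.int64(264), 7) 207 (np.int64(260), np.int64(264), 5) 208 (np.int64(262), np.int64(264), 3) 209 None c1L [0.6468 0.1222 0.03  ]
c1R [0.6454 0.0636 0.03  ]
c1Lb [0.5865 0.1215 0.03  ]
c1Rb [0.5853 0.0664 0.03  ]
c2L [0.6435 0.0467 0.03  ]
c2R [ 0.6422 -0.0103  0.03  ]
```

>>> apply_moves(moves=[[[-0.006,0.002,-0.03],[0,0,0.5],0.9],[[0,0,-0.03],[0,0,0],0.9],[[0,0,-0.015],[0,0,0],0.9],[[0,0,0],[0,0,0],0.9]])

```text
time_s: 12.05
tool_pos: [0.4443, 0.0999, 0.0277]
tcp_rot: [-3.141, 0.019, 0.004]
ft_force: [0.1, -0.4, -0.5]
width: 0.0159
grasp_force: 30.0
```

```bash
python3 - <<'E'
from h import *
pose()
t=snap("top");f=t["frame"]
cv2.imwrite("pics/l2.png",cv2.resize(f[150:225,230:300,::-1],None,fx=8,fy=8,interpolation=cv2.INTER_CUBIC))
E
```

```text
t 12.05 pos [0.4443 0.0999 0.0277] rot [-3.141  0.019  0.004] F [ 0.1 -0.4 -0.5] w 0.0159 g 30.0 q [-0.65  0.72  0.58  2.17 -0.85  0.5  -0.99]
yaz -90.7 zax [-0.002  0.    -1.   ]
```

View pics/l2.png

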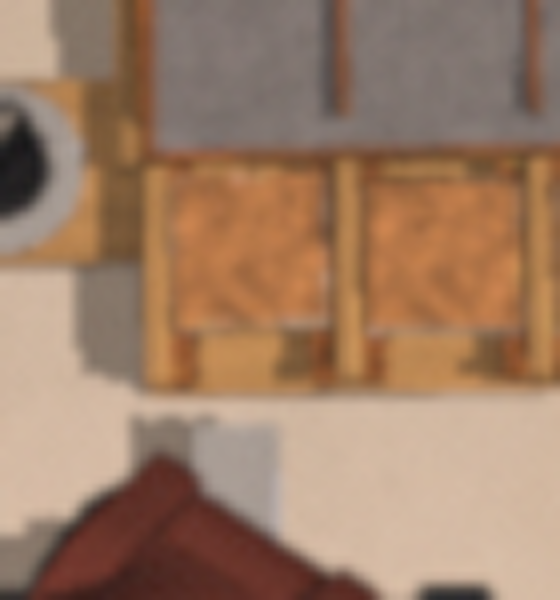

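The blade is at crop columns 192–278 and the slot at 195–302, so it needs about 5 mm to the right. The tip is about 42 mm short of the point where it would have pushed the coaster onto the step.

>>> apply_moves(moves=[[[0,-0.0045,0],[0,0,-0.4],0.9],[[0,0,0],[0,0,0],0.9],[[0.015,0,0],[0,0,0],0.9],[[0.015,0,0],[0,0,0],0.9],[[0.005,0,0],[0,0,0],0.9],[[0.003,0,0],[0,0,0],0.9],[[0.002,0,0],[0,0,0],0.9],[[0.002,0,0],[0,0,0],0.9]])

```text
time_s: 13.1
tool_pos: [0.4865, 0.0943, 0.0286]
tcp_rot: [-3.141, 0.033, 0.001]
ft_force: [-1.1, -0.4, -0.3]
width: 0.0158
grasp_force: 30.0
```

>>> apply_moves(moves=[[[0.002,0,0],[0,0,0],0.9],[[0,0,0],[0,0,0],0.9]])

```text
time_s: 13.35
tool_pos: [0.4882, 0.0941, 0.0285]
tcp_rot: [-3.141, 0.034, 0.003]
ft_force: [-2.1, -0.0, -1.2]
width: 0.0159
grasp_force: 30.0
```

>>> apply_moves(moves=[[[0.002,0,0],[0,0,0],0.9],[[0,0,0],[0,0,0],0.9]])

```text
time_s: 13.6
tool_pos: [0.4883, 0.0941, 0.0282]
tcp_rot: [-3.141, 0.034, 0.009]
ft_force: [-4.9, -0.1, 2.6]
width: 0.0157
grasp_force: 30.0
```

>>> apply_moves(moves=[[[0.002,0,0],[0,0,0],0.9],[[0,0,0],[0,0,0],0.9]])

```text
time_s: 13.85
tool_pos: [0.4883, 0.0942, 0.0279]
tcp_rot: [-3.14, 0.034, 0.015]
ft_force: [-8.1, -1.9, 2.5]
width: 0.0156
grasp_force: 30.0
```

```bash
python3 - <<'E'
from h import *
pose()
t=snap("top");f=t["frame"]
cv2.imwrite("pics/l3.png",cv2.resize(f[150:225,230:300,::-1],None,fx=8,fy=8,interpolation=cv2.INTER_CUBIC))
E
```

```text
t 13.85 pos [0.4883 0.0942 0.0279] rot [-3.14   0.034  0.015] F [-8.1 -1.9  2.5] w 0.0156 g 30.0 q [-0.63  0.77  0.62  2.05 -0.81  0.6  -1.03]
yaz -91.2 zax [-0.009  0.001 -1.   ]
```

View pics/l3.png

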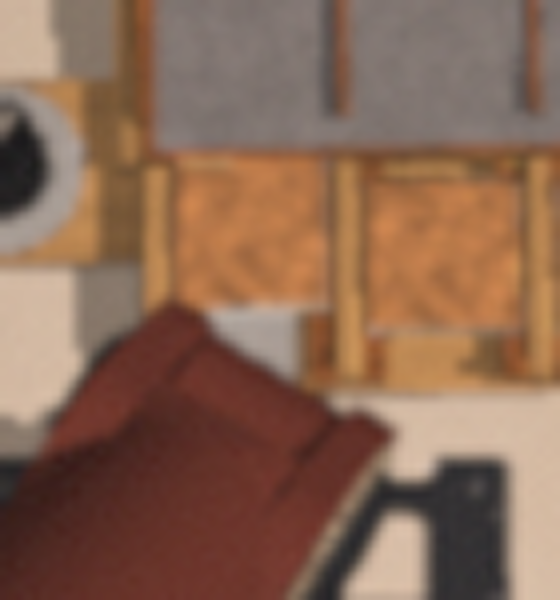

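>>> apply_moves(moves=[[[-0.015,0,0],[0,0,0],0.9],[[-0.014,0.002,0],[0,0,0],0.9],[[0,0,-0.006],[0,0,0],0.9],[[0,0,-0.005],[0,0,0],0.9],[[0,0,0],[0,0,0],0.9]])

```text
time_s: 14.52
tool_pos: [0.4645, 0.0961, 0.0172]
tcp_rot: [3.141, -0.034, 0.0]
ft_force: [-0.4, -0.3, -0.5]
width: 0.0161
grasp_force: 30.0
```

>>> apply_moves(moves=[[[0.013,0,0],[0,0,0],0.9],[[0.013,0,0],[0,0,0],0.9],[[0.012,0,0],[0,0,0],0.9],[[0,0,0],[0,0,0],0.9]])

```text
time_s: 15.02
tool_pos: [0.5036, 0.0961, 0.0177]
tcp_rot: [3.141, -0.033, 0.003]
ft_force: [-0.6, 0.5, -1.6]
width: 0.0156
grasp_force: 30.0
```

>>> apply_moves(moves=[[[0,0,0.0055],[0,0,0],0.9],[[0.0005,0,0.0055],[0,0,0],0.9],[[0.001,0,0.0055],[0,0,0],0.9],[[0.001,0,0.0055],[0,0,0],0.9],[[0.002,0,0.0055],[0,0,0],0.9],[[0.0025,0,0.005],[0,0,0],0.9],[[0.003,0,0.005],[0,0,0],0.9],[[0,0,0],[0,0,0],0.9]])

```text
time_s: 16.02
tool_pos: [0.5128, 0.0962, 0.0556]
tcp_rot: [-3.141, 0.033, -0.002]
ft_force: [-0.6, -0.8, -0.5]
width: 0.0158
grasp_force: 30.0
```

```bash
python3 - <<'E'
from h import *
pose()
t=snap("top");s=snap("scene")
z=lambda f,c,k:cv2.resize(f[c[1]:c[3],c[0]:c[2],::-1],None,fx=k,fy=k,interpolation=cv2.INTER_CUBIC)
cv2.imwrite("pics/l4.png",np.hstack([z(s["frame"],(240,170,310,250),5),z(t["frame"],(230,140,300,220),5)]))
E
```

```text
t 16.02 pos [0.5128 0.0962 0.0556] rot [-3.141e+00  3.300e-02 -2.000e-03] F [-0.6 -0.8 -0.5] w 0.0158 g 30.0 q [-0.65  0.75  0.68  1.97 -0.75  0.69 -1.09]
yaz -91.2 zax [ 0.001  0.    -1.   ]
```

View pics/l4.png

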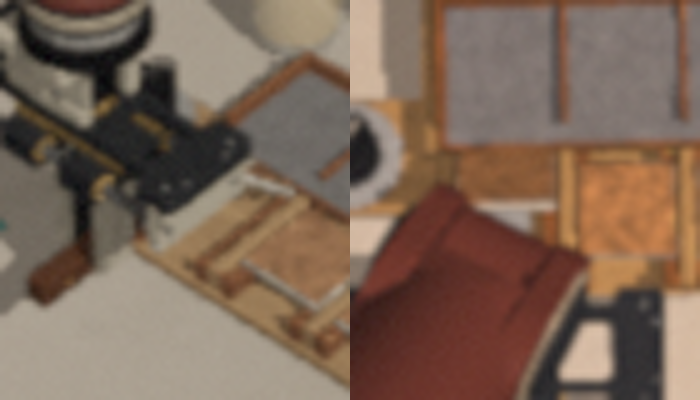

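The top view shows the coaster tilted steeply against the step (cork foreshortened at (505,175)). Continuing the arc.

>>> apply_moves(moves=[[[0.004,0,0.0035],[0,0,0],0.9],[[0.004,0,0.003],[0,0,0],0.9],[[0.005,0,0.0025],[0,0,0],0.9],[[0.005,0,0.002],[0,0,0],0.9],[[0.005,0,0.001],[0,0,0],0.9],[[0.005,0,0.0005],[0,0,0],0.9],[[0.005,0,0],[0,0,0],0.9],[[0.005,0,0],[0,0,0],0.9],[[0.005,0,0],[0,0,0],0.9],[[0,0,0],[0,0,0],0.9]])

```text
time_s: 17.38
tool_pos: [0.5554, 0.0962, 0.0676]
tcp_rot: [3.141, -0.033, 0.001]
ft_force: [0.5, 0.3, -1.3]
width: 0.0156
grasp_force: 30.0
```

```bash
python3 - <<'E'
from h import *
pose()
t=snap("top");s=snap("scene")
z=lambda f,c,k:cv2.resize(f[c[1]:c[3],c[0]:c[2],::-1],None,fx=k,fy=k,interpolation=cv2.INTER_CUBIC)
cv2.imwrite("pics/l5.png",np.hstack([z(s["frame"],(240,170,310,250),5),z(t["frame"],(230,130,300,210),5)]))
E
```

```text
t 17.38 pos [0.5554 0.0962 0.0676] rot [ 3.141e+00 -3.300e-02  1.000e-03] F [ 0.5  0.3 -1.3] w 0.0156 g 30.0 q [-0.64  0.78  0.71  1.85 -0.71  0.78 -1.13]
yaz -91.2 zax [ 0. -0. -1.]
```

View pics/l5.png

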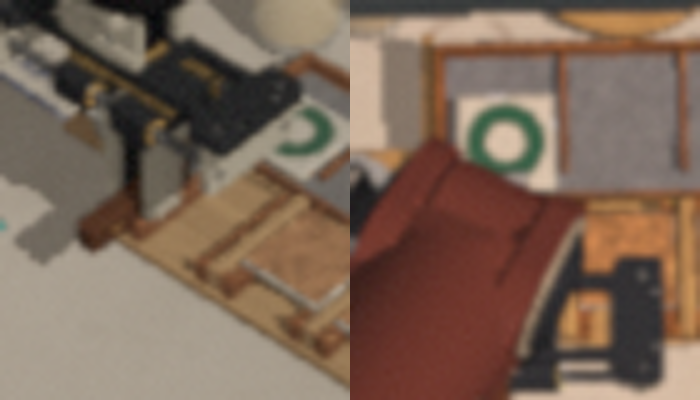

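Coaster 1's green disc is face up in its bed at (505,140) in the right half. Now lane 2.

>>> apply_moves(moves=[[[-0.03,0,0.01],[0,0,0],0.9],[[-0.035,0,0.005],[0,0,0],0.9],[[-0.035,0,0],[0,0,0],0.9],[[-0.009,-0.025,0],[0,0,0],0.9],[[0,-0.03,0],[0,0,0],0.9],[[0,-0.019,-0.015],[0,0,0],0.9],[[0,0,-0.025],[0,0,0],0.9],[[0,0,-0.015],[0,0,0],0.9],[[0,0,0],[0,0,0],0.9]])

```text
time_s: 18.6
tool_pos: [0.4453, 0.022, 0.0272]
tcp_rot: [-3.141, 0.034, 0.003]
ft_force: [0.2, 0.3, -0.8]
width: 0.0158
grasp_force: 30.0
```

```bash
cat > cork.py <<'E'
from h import *
O=np.array([.6535,-.018]);a=np.radians(-1.2);Rm=np.array([[np.cos(a),-np.sin(a)],[np.sin(a),np.cos(a)]])
def W(x,y,z):
    p=O+Rm@np.array([x,y]);return [p[0],p[1],z]
def rep():
    t=snap("top");f=t["frame"]
    M=np.linalg.inv(np.array([[1.]]))
    xs=np.arange(-.1,.09,.001);
    for n,y in enumerate((.111,.037,-.037,-.111)):
        ys=np.arange(y-.036,y+.036,.001)
        g=np.array([[W(x,yy,.03) for yy in ys] for x in xs]).reshape(-1,3)
        uv=proj(t,g).astype(np.float32).reshape(len(xs),len(ys),2)
        im=cv2.remap(f,uv[:,:,0],uv[:,:,1],cv2.INTER_LINEAR)
        h=cv2.cvtColor(im,cv2.COLOR_RGB2HSV).astype(int)
        cork=(h[:,:,1]>120)&(h[:,:,2]>150)&(h[:,:,0]<14)
        white=(im.min(2)>140)&(xs[:,None]>-.01)&(h[:,:,1]<50)&(im.min(2)>150)
        wl=(xs[:,None]<0)&(h[:,:,1]<40)&(im.min(2)>90)
        for nm,m in(("cork",cork),("white",white),("grey",wl)):
            if m.sum()>150:
                i,j=np.nonzero(m);print("lane",n+1,nm,m.sum(),"x %.0f..%.0f"%(1e3*xs[int(np.percentile(i,3))],1e3*xs[int(np.percentile(i,97))]),"y rel %.0f..%.0f"%(1e3*(ys[int(np.percentile(j,3))]-y),1e3*(ys[int(np.percentile(j,97))]-y)))
    return t
if __name__=="__main__": pose();rep()
E
python3 cork.py
```

```text
t 18.6 pos [0.4453 0.022  0.0272] rot [-3.141e+00  3.400e-02  3.000e-03] F [ 0.2  0.3 -0.8] w 0.0158 g 30.0 q [-0.47  0.71  0.56  2.19 -0.85  0.47 -0.82]
yaz -91.3 zax [-0.002  0.    -1.   ]
lane 1 cork 611 x -86..-5 y rel 21..33
lane 2 cork 3403 x -73..-13 y rel -26..30
lane 3 cork 3433 x -70..-10 y rel -25..30
lane 4 cork 3314 x -63..-7 y rel -25..29
```

>>> apply_moves(moves=[[[0.012,0,0.001],[0,0,0],0.9],[[0.012,0,0],[0,0,0],0.9],[[0.008,0,0],[0,0,0],0.9],[[0.005,0,0],[0,0,0],0.9],[[0.003,0,0],[0,0,0],0.9],[[0.002,0,0],[0,0,0],0.9],[[0.002,0,0],[0,0,0],0.9],[[0,0,0],[0,0,0],0.9]])

```text
time_s: 19.65
tool_pos: [0.488, 0.0223, 0.0283]
tcp_rot: [-3.141, 0.034, 0.006]
ft_force: [-5.7, 0.2, 1.0]
width: 0.0157
grasp_force: 30.0
```

```bash
python3 cork.py
```

```text
t 19.65 pos [0.488  0.0223 0.0283] rot [-3.141  0.034  0.006] F [-5.7  0.2  1. ] w 0.0157 g 30.0 q [-0.48  0.75  0.6   2.07 -0.81  0.57 -0.88]
yaz -91.2 zax [-0.004  0.001 -1.   ]
lane 1 cork 706 x -86..-6 y rel 22..33
lane 2 cork 3242 x -57..-4 y rel -26..29
lane 3 cork 3488 x -69..-9 y rel -25..30
lane 4 cork 3362 x -63..-7 y rel -25..30
```

>>> apply_moves(moves=[[[-0.015,0,0],[0,0,0],0.9],[[-0.012,0.001,0],[0,0,0],0.9],[[0,0,-0.006],[0,0,0],0.9],[[0,0,-0.005],[0,0,0],0.9],[[0,0,0],[0,0,0],0.9],[[0.013,0,0],[0,0,0],0.9],[[0.013,0,0],[0,0,0],0.9],[[0.012,0,0],[0,0,0],0.9],[[0,0,0],[0,0,0],0.9]])

```text
time_s: 20.82
tool_pos: [0.5026, 0.0232, 0.0177]
tcp_rot: [3.141, -0.032, 0.003]
ft_force: [0.2, -0.0, -0.2]
width: 0.0156
grasp_force: 30.0
```

>>> apply_moves(moves=[[[0.001,0,0.0055],[0,0,0],0.9],[[0.0005,0,0.0055],[0,0,0],0.9],[[0.001,0,0.0055],[0,0,0],0.9],[[0.001,0,0.0055],[0,0,0],0.9],[[0.002,0,0.0055],[0,0,0],0.9],[[0.0025,0,0.005],[0,0,0],0.9],[[0.003,0,0.005],[0,0,0],0.9],[[0,0,0],[0,0,0],0.9]])

```text
time_s: 21.82
tool_pos: [0.5127, 0.0232, 0.0556]
tcp_rot: [3.141, -0.033, 0.002]
ft_force: [-0.4, -0.4, -1.5]
width: 0.0157
grasp_force: 30.0
```

>>> apply_moves(moves=[[[0.004,0,0.0035],[0,0,0],0.9],[[0.004,0,0.003],[0,0,0],0.9],[[0.005,0,0.0025],[0,0,0],0.9],[[0.005,0,0.002],[0,0,0],0.9],[[0.005,0,0.001],[0,0,0],0.9],[[0.005,0,0.0005],[0,0,0],0.9],[[0.005,0,0],[0,0,0],0.9],[[0.005,0,0],[0,0,0],0.9],[[0.005,0,0],[0,0,0],0.9],[[0,0,0],[0,0,0],0.9]])

```text
time_s: 23.08
tool_pos: [0.5554, 0.0232, 0.0676]
tcp_rot: [3.141, -0.033, 0.001]
ft_force: [-0.9, 0.3, -1.4]
width: 0.0155
grasp_force: 30.0
```

```bash
sed -i 's/white=.*/white=(xs[:,None]>-.01)\&(im.min(2)>165)/' cork.py; python3 - <<'E'
from cork import *
pose();t=rep();f=t["frame"]
for p in(W(.01,.111,.036),W(.012,.037,.036),W(.06,.037,.036),W(.02,-.037,.028)):
    u,v=proj(t,p)[0];print(f[int(v),int(u)])
E
```

```text
t 23.07 pos [0.5554 0.0232 0.0676] rot [ 3.141e+00 -3.300e-02  1.000e-03] F [-0.9  0.3 -1.4] w 0.0155 g 30.0 q [-0.51  0.77  0.7   1.87 -0.7   0.76 -1.  ]
yaz -91.2 zax [ 0. -0. -1.]
lane 1 white 361 x 9..60 y rel -22..27
lane 2 cork 738 x 23..58 y rel -21..21
lane 2 white 226 x 39..63 y rel -25..26
lane 3 cork 762 x -64..2 y rel -25..9
lane 4 cork 3388 x -65..-7 y rel -25..30
[104 120  97]
[110  55  45]
[207 172 148]
[133 121 117]
```

Coaster 2 shows its painted disc too, on the terracotta-coloured one, with white up to x 63. Now lane 3.

>>> apply_moves(moves=[[[-0.03,0,0.01],[0,0,0],0.9],[[-0.035,0,0.005],[0,0,0],0.9],[[-0.035,0,0],[0,0,0],0.9],[[-0.01,-0.025,0],[0,0,0],0.9],[[0,-0.03,0],[0,0,0],0.9],[[0,-0.019,-0.015],[0,0,0],0.9],[[0,0,-0.025],[0,0,0],0.9],[[0,0,-0.014],[0,0,0],0.9],[[0,0,0],[0,0,0],0.9]])

```text
time_s: 24.25
tool_pos: [0.4443, -0.0509, 0.0282]
tcp_rot: [-3.141, 0.034, 0.003]
ft_force: [-0.2, -0.3, -1.4]
width: 0.0158
grasp_force: 30.0
```

```bash
python3 cork.py
```

```text
t 24.25 pos [ 0.4443 -0.0509  0.0282] rot [-3.141e+00  3.400e-02  3.000e-03] F [-0.2 -0.3 -1.4] w 0.0158 g 30.0 q [-0.3   0.7   0.55  2.19 -0.83  0.47 -0.68]
yaz -91.3 zax [-0.002  0.    -1.   ]
lane 1 cork 696 x -87..-2 y rel 19..33
lane 1 white 447 x 9..59 y rel -24..27
lane 2 cork 1921 x -79..56 y rel -20..32
lane 2 white 552 x 9..63 y rel -25..27
lane 3 cork 3499 x -71..-9 y rel -25..30
lane 4 cork 3368 x -64..-7 y rel -25..30
```

>>> apply_moves(moves=[[[0.012,0,0],[0,0,0],0.9],[[0.012,0,0],[0,0,0],0.9],[[0.008,0,0],[0,0,0],0.9],[[0.005,0,0],[0,0,0],0.9],[[0.003,0,0],[0,0,0],0.9],[[0.002,0,0],[0,0,0],0.9],[[0.002,0,0],[0,0,0],0.9],[[0,0,0],[0,0,0],0.9]])

```text
time_s: 25.3
tool_pos: [0.4876, -0.0508, 0.0284]
tcp_rot: [-3.141, 0.034, 0.004]
ft_force: [-3.1, 0.4, 0.3]
width: 0.0156
grasp_force: 30.0
```

```bash
python3 cork.py
```

```text
t 25.3 pos [ 0.4876 -0.0508  0.0284] rot [-3.141  0.034  0.004] F [-3.1  0.4  0.3] w 0.0156 g 30.0 q [-0.32  0.75  0.59  2.07 -0.79  0.56 -0.74]
yaz -91.2 zax [-0.002  0.001 -1.   ]
lane 1 cork 688 x -80..-2 y rel 19..33
lane 1 white 503 x 9..60 y rel -24..27
lane 2 cork 1959 x -81..56 y rel -21..32
lane 2 white 634 x 9..63 y rel -26..27
lane 3 cork 3401 x -56..1 y rel -25..30
lane 3 grey 262 x -77..-61 y rel -1..21
lane 4 cork 3381 x -62..-6 y rel -25..29
```

>>> apply_moves(moves=[[[-0.014,0,0],[0,0,0],0.9],[[-0.012,0.001,0],[0,0,0],0.9],[[0,0,-0.006],[0,0,0],0.9],[[0,0,-0.005],[0,0,0],0.9],[[0,0,0],[0,0,0],0.9],[[0.013,0,0],[0,0,0],0.9],[[0.013,0,0],[0,0,0],0.9],[[0.013,0,0],[0,0,0],0.9],[[0,0,0],[0,0,0],0.9]])

```text
time_s: 26.48
tool_pos: [0.5037, -0.0498, 0.0177]
tcp_rot: [3.141, -0.031, 0.003]
ft_force: [-0.4, -0.5, -1.1]
width: 0.0158
grasp_force: 30.0
```

>>> apply_moves(moves=[[[0,0,0.0055],[0,0,0],0.9],[[0.0005,0,0.0055],[0,0,0],0.9],[[0.001,0,0.0055],[0,0,0],0.9],[[0.001,0,0.0055],[0,0,0],0.9],[[0.002,0,0.0055],[0,0,0],0.9],[[0.0025,0,0.005],[0,0,0],0.9],[[0.003,0,0.005],[0,0,0],0.9],[[0,0,0],[0,0,0],0.9]])

```text
time_s: 27.48
tool_pos: [0.5127, -0.0499, 0.0556]
tcp_rot: [3.141, -0.033, 0.002]
ft_force: [-0.1, 0.1, -1.8]
width: 0.0159
grasp_force: 30.0
```

>>> apply_moves(moves=[[[0.004,0,0.0035],[0,0,0],0.9],[[0.004,0,0.003],[0,0,0],0.9],[[0.005,0,0.0025],[0,0,0],0.9],[[0.005,0,0.002],[0,0,0],0.9],[[0.005,0,0.001],[0,0,0],0.9],[[0.005,0,0.0005],[0,0,0],0.9],[[0.005,0,0],[0,0,0],0.9],[[0.005,0,0],[0,0,0],0.9],[[0.005,0,0],[0,0,0],0.9],[[0,0,0],[0,0,0],0.9]])

```text
time_s: 28.72
tool_pos: [0.5554, -0.0498, 0.0676]
tcp_rot: [3.141, -0.033, 0.0]
ft_force: [-0.5, -0.3, -1.1]
width: 0.016
grasp_force: 30.0
```

>>> apply_moves(moves=[[[-0.03,0,0.01],[0,0,0],0.9],[[-0.035,0,0.005],[0,0,0],0.9],[[-0.035,0,0],[0,0,0],0.9],[[-0.01,-0.025,0],[0,0,0],0.9],[[0,-0.03,0],[0,0,0],0.9],[[0,-0.019,-0.015],[0,0,0],0.9],[[0,0,-0.025],[0,0,0],0.9],[[0,0,-0.014],[0,0,0],0.9],[[0,0,0],[0,0,0],0.9]])

```text
time_s: 29.85
tool_pos: [0.4444, -0.1234, 0.0281]
tcp_rot: [-3.141, 0.033, 0.003]
ft_force: [0.3, 0.2, -0.4]
width: 0.016
grasp_force: 30.0
```

```bash
python3 cork.py
```

```text
t 29.85 pos [ 0.4444 -0.1234  0.0281] rot [-3.141e+00  3.300e-02  3.000e-03] F [ 0.3  0.2 -0.4] w 0.016 g 30.0 q [-0.14  0.71  0.55  2.15 -0.81  0.5  -0.55]
yaz -91.2 zax [-0.002  0.001 -1.   ]
lane 1 cork 766 x -87..-2 y rel 19..33
lane 1 white 520 x 9..59 y rel -24..27
lane 2 cork 1946 x -80..56 y rel -21..32
lane 2 white 640 x 9..63 y rel -26..27
lane 3 cork 780 x -81..2 y rel -5..33
lane 3 white 452 x 11..62 y rel -26..26
lane 4 cork 3400 x -65..-7 y rel -25..30
```

Three are over. Now lane 4.

>>> apply_moves(moves=[[[0.012,0,0],[0,0,0],0.9],[[0.012,0,0],[0,0,0],0.9],[[0.008,0,0],[0,0,0],0.9],[[0.005,0,0],[0,0,0],0.9],[[0.003,0,0],[0,0,0],0.9],[[0.002,0,0],[0,0,0],0.9],[[0.002,0,0],[0,0,0],0.9],[[0,0,0],[0,0,0],0.9]])

```text
time_s: 30.9
tool_pos: [0.4873, -0.1238, 0.0284]
tcp_rot: [-3.141, 0.035, 0.004]
ft_force: [-4.2, 0.2, 0.2]
width: 0.0159
grasp_force: 30.0
```

```bash
python3 cork.py
```

```text
t 30.9 pos [ 0.4873 -0.1238  0.0284] rot [-3.141  0.035  0.004] F [-4.2  0.2  0.2] w 0.0159 g 30.0 q [-0.17  0.76  0.59  2.04 -0.77  0.58 -0.63]
yaz -91.3 zax [-0.003  0.001 -1.   ]
lane 1 cork 437 x -50..-1 y rel 15..33
lane 1 white 586 x 8..60 y rel -24..27
lane 2 cork 1918 x -76..56 y rel -21..32
lane 2 white 698 x 9..63 y rel -26..27
lane 3 cork 832 x -81..2 y rel -22..33
lane 3 white 512 x 11..62 y rel -26..26
lane 4 cork 3213 x -53..0 y rel -26..29
lane 4 grey 824 x -98..-60 y rel -7..21
```

>>> apply_moves(moves=[[[-0.014,0,0],[0,0,0],0.9],[[-0.012,0,0],[0,0,0],0.9],[[0,0,-0.006],[0,0,0],0.9],[[0,0,-0.005],[0,0,0],0.9],[[0,0,0],[0,0,0],0.9],[[0.013,0,0],[0,0,0],0.9],[[0.013,0,0],[0,0,0],0.9],[[0.013,0,0],[0,0,0],0.9],[[0,0,0],[0,0,0],0.9]])

```text
time_s: 32.08
tool_pos: [0.5037, -0.1238, 0.0176]
tcp_rot: [3.141, -0.031, 0.002]
ft_force: [0.3, -1.1, -0.8]
width: 0.0154
grasp_force: 30.0
```

>>> apply_moves(moves=[[[0,0,0.0055],[0,0,0],0.9],[[0.0005,0,0.0055],[0,0,0],0.9],[[0.001,0,0.0055],[0,0,0],0.9],[[0.001,0,0.0055],[0,0,0],0.9],[[0.002,0,0.0055],[0,0,0],0.9],[[0.0025,0,0.005],[0,0,0],0.9],[[0.003,0,0.005],[0,0,0],0.9],[[0,0,0],[0,0,0],0.9]])

```text
time_s: 33.08
tool_pos: [0.5127, -0.1239, 0.0556]
tcp_rot: [3.141, -0.033, 0.002]
ft_force: [0.2, -0.7, -2.1]
width: 0.0154
grasp_force: 30.0
```

>>> apply_moves(moves=[[[0.004,0,0.0035],[0,0,0],0.9],[[0.004,0,0.003],[0,0,0],0.9],[[0.005,0,0.0025],[0,0,0],0.9],[[0.005,0,0.002],[0,0,0],0.9],[[0.005,0,0.001],[0,0,0],0.9],[[0.005,0,0.0005],[0,0,0],0.9],[[0.005,0,0],[0,0,0],0.9],[[0.005,0,0],[0,0,0],0.9],[[0.005,0,0],[0,0,0],0.9],[[0,0,0],[0,0,0],0.9]])

```text
time_s: 34.33
tool_pos: [0.5554, -0.1238, 0.0676]
tcp_rot: [3.141, -0.033, 0.0]
ft_force: [0.2, -0.6, -1.2]
width: 0.0159
grasp_force: 30.0
```

>>> apply_moves(moves=[[[-0.03,0,0.01],[0,0,0],0.9],[[-0.035,0,0.01],[0,0,0],0.9],[[-0.035,0,0.01],[0,0,0],0.9],[[-0.005,0,0],[0,0,0],0.9],[[0,0,0],[0,0,0],0.9]])

```text
time_s: 34.95
tool_pos: [0.4507, -0.1238, 0.0978]
tcp_rot: [-3.141, 0.033, -0.002]
ft_force: [0.4, 1.3, -0.7]
width: 0.0158
grasp_force: 30.0
```

```bash
python3 - <<'E'
from cork import *
pose();t=rep()
s=snap("scene")
z=lambda f,c,k:cv2.resize(f[c[1]:c[3],c[0]:c[2],::-1],None,fx=k,fy=k,interpolation=cv2.INTER_CUBIC)
cv2.imwrite("pics/n1.png",np.hstack([z(s["frame"],(250,170,390,270),3),z(t["frame"],(235,125,360,225),3)]))
E
```

```text
t 34.95 pos [ 0.4507 -0.1238  0.0978] rot [-3.141e+00  3.300e-02 -2.000e-03] F [ 0.4  1.3 -0.7] w 0.0158 g 30.0 q [-0.25  0.62  0.71  2.09 -0.66  0.67 -0.68]
yaz -91.2 zax [ 0.001  0.    -1.   ]
lane 1 cork 715 x -87..-2 y rel 17..33
lane 1 white 467 x 9..59 y rel -24..26
lane 2 cork 1918 x -80..56 y rel -20..32
lane 2 white 574 x 9..63 y rel -25..27
lane 3 cork 707 x -76..2 y rel 0..33
lane 3 white 409 x 11..61 y rel -26..26
lane 4 cork 603 x -77..-6 y rel 25..34
lane 4 white 810 x 11..65 y rel -26..25
lane 4 grey 484 x -100..-85 y rel -18..11
```

View pics/n1.png

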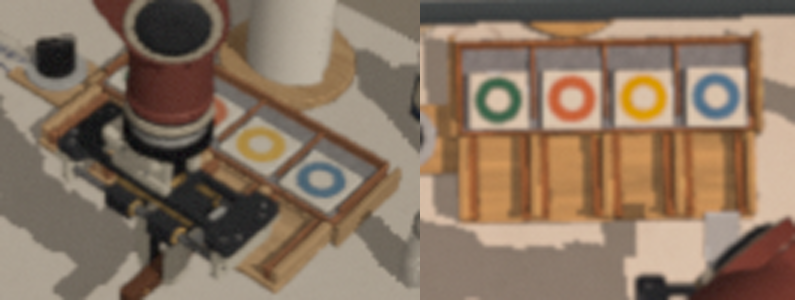

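All four discs (green, terracotta, yellow, blue) are painted side up in their beds, at (498,100), (572,97), (643,98) and (715,97). Next, the lifter goes onto the mat.

>>> apply_moves(moves=[[[0.003,-0.04,0],[0,0,0],0.9],[[0.003,-0.045,0],[0,0,0],0.9],[[0.003,-0.045,0],[0,0,0],0.9],[[0.003,-0.045,0],[0,0,0],0.9],[[0.003,-0.037,0],[0,0,-1.5],0.9],[[0,0,-0.03],[0,0,-1.5],0.9],[[0,0,-0.03],[0,0,0],0.9],[[0,0,-0.018],[0,0,0],0.9],[[0,0,-0.007],[0,0,0],0.9],[[0,0,0],[0,0,0],0.9]])

```text
time_s: 36.3
tool_pos: [0.4653, -0.336, 0.0127]
tcp_rot: [3.139, -0.115, 0.0]
ft_force: [-0.6, 0.2, -0.7]
width: 0.0161
grasp_force: 30.0
```

>>> apply_moves(moves=[[[0,0,-0.003],[0,0,0],0.9],[[0,0,-0.0015],[0,0,0],0.9],[[0,0,0],[0,0,0],0.9]])

```text
time_s: 36.67
tool_pos: [0.4652, -0.3358, 0.0085]
tcp_rot: [3.139, -0.115, 0.001]
ft_force: [-0.3, 0.4, 0.1]
width: 0.0157
grasp_force: 30.0
```

>>> apply_moves(moves=[[[0,0,0],[0,0,0],0.6],[[0,0,0],[0,0,0],0.4],[[0,0,0],[0,0,0],0.2],[[0,0,0],[0,0,0],0],[[0,0,0],[0,0,0],0],[[0,0,0.02],[0,0,0],0],[[0,0,0.04],[0,0,0],0],[[-0.01,0.02,0.05],[0,0,0],0],[[-0.01,0.05,0.04],[0,0,0],0],[[-0.01,0.05,0.02],[0,0,0],0]])

```text
time_s: 37.92
tool_pos: [0.4358, -0.2177, 0.1799]
tcp_rot: [3.138, -0.118, 0.008]
ft_force: [1.2, 1.6, -0.0]
width: 0.0932
grasp_force: 0.0
```

>>> apply_moves(moves=[[[0,0.05,0],[0,0,0],0],[[0,0.05,0],[0,0,0],0],[[0,0,0],[0,0,0],0]])

```text
time_s: 38.3
tool_pos: [0.4355, -0.113, 0.1773]
tcp_rot: [-3.136, 0.103, 0.0]
ft_force: [0.6, -0.5, -0.1]
width: 0.0928
grasp_force: 0.0
```

```bash
python3 - <<'E'
from cork import *
pose();t=rep();s=snap("scene")
z=lambda f,c,k:cv2.resize(f[c[1]:c[3],c[0]:c[2],::-1],None,fx=k,fy=k,interpolation=cv2.INTER_CUBIC)
cv2.imwrite("pics/n2.png",np.hstack([z(s["frame"],(300,180,440,360),3),z(t["frame"],(240,125,440,275),2)[:540]]) if 0 else z(t["frame"],(235,125,440,275),3.5))
cv2.imwrite("pics/n2s.png",z(s["frame"],(240,170,440,360),3))
E
```

```text
t 38.3 pos [ 0.4355 -0.113   0.1773] rot [-3.136  0.103  0.   ] F [ 0.6 -0.5 -0.1] w 0.0928 g 0.0 q [-0.39  0.48  0.86  2.05 -0.5   0.84 -0.87]
yaz -93.8 zax [-0.     0.003 -1.   ]
lane 1 cork 554 x -86..-3 y rel 19..33
lane 1 white 279 x 9..57 y rel -23..26
lane 2 cork 1843 x -77..56 y rel -20..32
lane 2 white 427 x 10..63 y rel -24..26
lane 3 cork 642 x -81..2 y rel -1..33
lane 3 white 276 x 12..60 y rel -25..25
lane 4 cork 549 x -78..-8 y rel 25..34
lane 4 white 522 x 11..64 y rel -27..25
```

View pics/n2.png

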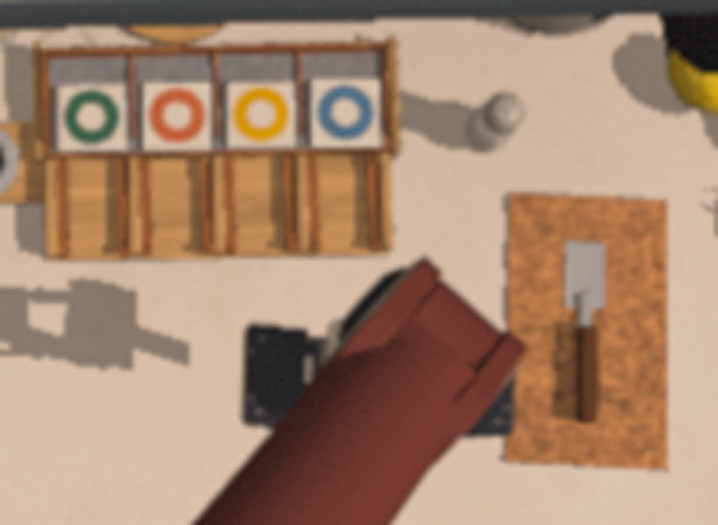

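View pics/n2s.png

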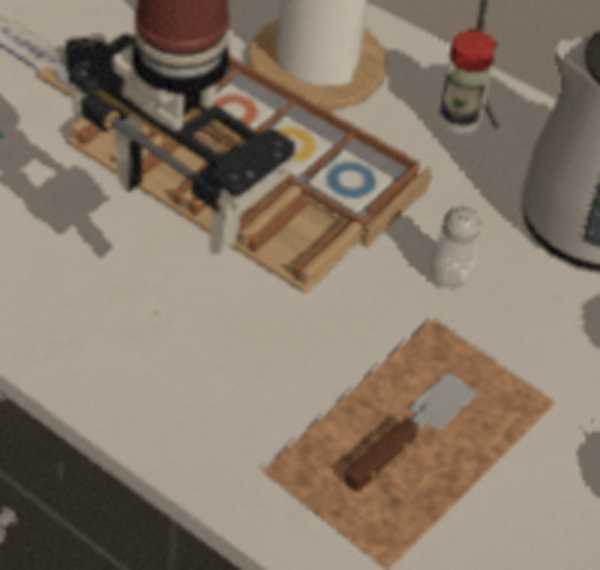

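The lifter lies flat on the mat (top crop (587,330)), all four coasters are painted side up in their beds, and the shaker stands where it was. Handing in.

```bash
python3 -c "
from rig import ctrl
print(ctrl.finish_job())"
```

```text
the job is handed in; nothing more can be done
None
```

I handed the job in after about 38 s of robot time: the board looked level, all four coasters were painted side up in their beds, the lifter lay flat on the cork mat, and the shaker was undisturbed; the hand-in gave no verdict back.

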